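# Close and bolt down the egg-turner drive box

## Robot

A 6-joint arm with a two-finger parallel gripper is mounted at the origin on a cart in front of the work surface, level with it; the furniture and walls round the work are solid. World frame = base frame: x ahead of the robot, y to its left, z up, the work surface at z = 0. Lengths are in m, angles in rad, forces in N, time in s.
With the tool pointing down it reaches from about 0.375 to 0.975 m from the base axis. Payload 3.8 kg.
Tool frame: the origin (TCP) lies on the mounting face of the last link; the fingertips stand 173 mm ahead of it and the grasp point (between the pads) lies 155 mm ahead of it; z points along the fingers, y is the line along which they close (so a half turn about z gives the same grasp; the last joint's range is limited). The gripper opens to 85 mm and grips with 20 to 120 N. Pads are 22 mm wide; open, the fingers measure 114 mm over their backs; the gripper's body (76 mm by 85 mm) begins 54 mm behind the grasp point. The pads swing forward as they close: fully open they stand 13 mm farther back than shut.
Start: joints at [1.226, 0.264, 1.604, -0, 1.274, -0.037], TCP at [0.204, 0.643, 0.405] pointing down, gripper open.
Joint ranges: [-2.63, 2.63], [-0.94, 2.18], [0.31, 2.57], [-1.31, 4.45], [0, 2.66], [-2.55, 2.55]. Speed limits (rad/s): [2.57, 2.57, 3.14, 3.14, 3.14, 3.14].

## Interface

Orientations are given as a unit quaternion [x, y, z, w].
In Python, from workcell import bot, cams, recognise, spot_point gives the robot as it stands.
- The arm moves only by the tool send_rows, never from a script. Its argument "deltas" is a list of rows, each an object with "offset": the shift along the tool's x, y, z in m, a list of three; "twist": the turn about the tool's z in degrees. In form: [{"offset": [tx, ty, tz], "twist": twist}, ...]. A call has 1 to 20 rows; each row is the pose to reach, as a shift and turn from the pose commanded when the call began, along the tool's axes at that moment; what a row does not reach only later rows make up. A row lasts 1/10 s, in which the tool goes at most 50 mm and 8.59 degrees, less where a joint would pass 70% of its speed; a pose out of reach is approached as far as the arm can. A call with a gripper value outside its range is refused whole. "hand" is the opening, from 0 (shut) to 1 (fully open), set as the call begins (left out, the last holds). The fingers move at their own pace and stop on an object; "newtons" is the grip in N (left out, the last holds). Time passes only in rows, so rows that repeat a pose let the fingers close. It gives the time, the measured TCP pose, the force, the opening and the grip force at its end, in the units of the state.
- bot.get_obs(): the state, without advancing time (a new reading comes with each control period).
- cams.get_image(name): name is "scene" or "top"; returns the picture (480x640x3 uint8, blue, green, red); there is no depth.
- cams.get_calibration(name): a dict with "K" (3x3 intrinsics, pixels), "k1" (the pictures are not rectified: a ray, as slopes to the right and down, at radius r is drawn at 1 + k1 r^2 times it, then the intrinsics apply), "R" (3x3) and "t" (3): a world point X has camera coordinates R X + t. Camera axes: x right, y down, z forward; pixel columns grow to the right and rows downward; lengths in m; the calibration is good to about 2 mm. A picture is of the moment at which its call begins. get_calibration takes no time and is no camera call.
- bot.finish_job(): hands the job in; it is judged then, once.
Trained networks look in the newest picture that a camera, given by its name, has taken for a name from the list of things; names that differ only in an ending like _2 or _b are one class to them, and where a whole thing is asked for, a point or a joint stands for the part that bears it (a point fixed in the world has none). Each returns a list of dicts, best first, with "conf" (0 to 1); they miss things now and then, are a little off and sometimes report something else, mostly with a low value. They report only what shows in the picture. A call takes as long as a camera call.
- recognise(camera, thing): "bbox" ([centre column, centre row, width, height] in pixels, round what is visible of it).
- spot_point(camera, thing): "at" ([column, row] in pixels: a listed point, or the origin of a listed thing).
The state is a dict: "clock": time; "joint_pos": joint angles; "joint_vel": joint speeds; "tau": joint torques, N m; "tool_pos": TCP position; "tcp_rot": TCP orientation; "contact_force": force on the tool from outside, world axes, zero at the start; "ft_torque": the same for the moment, N m; "finger_gap": finger opening in m; "grasp_force": force on a finger pad.
Only numpy, scipy, OpenCV 4.12 (cv2) and the standard library are available. Lean on these libraries where they do the work, as an engineer would, in place of code of your own. Each camera call takes 0.05 s, during which the arm holds its last target. There are 200 camera calls.

## Task

Take the drive box's hinged cover by its handle and lower it gently onto the box without letting it drop. Then tighten the three captive bolts clockwise by their wing knobs, each fully home to its end stop: the middle one first, then the two outer ones. Leave everything else on the bench as it is.

Things in the scene. Friction and masses are not known exactly. Their poses are not given: they have to be found in the camera images.
- drive_box: Grey open-topped egg-turner drive box fixed to the bench, 160 mm deep (its x), 250 mm wide (its y), 60 mm high, with a motor and gears inside. Origin: centre of its underside; its -x side is the front (towards the robot), +y the left. Its hinged cover makes the total height 67 mm when shut.
- cover (a joint): Opening angle of the box's aluminium cover, rad: 0 = shut on its stop, lying level on the box; 1.5 = fully open, nearly upright. The hinge runs along the box's far long side. Its friction holds the cover only when nearly upright; below about 1.0 rad it falls if let go.
- cover_hinge (a point): Middle of the cover's hinge axis, 64 mm above the bench, 82 mm behind the box's centre; moves with the cover: x points from the handle to the hinge in the cover's plane, y along the hinge, z out of the cover's upper face.
- cover_handle (a point): Middle of the cover's bow handle: a round bar 12 mm thick, 100 mm between its arms' centres, parallel to the hinge, in the plane of the cover, 204 mm from the hinge axis and 42 mm (centre) beyond the cover's front edge. Axes as at the hinge. With the cover shut it lies 64 mm above the bench.
- bolt_left (a joint): Turn of the left (+y) captive bolt in the cover, rad, growing clockwise seen from above: 0 = undone (wing points from front to back, along the box's x), 1.571 = home at its end stop (wing parallel to the box's front edge).
- bolt_left_grip (a point): Grip point on the axis of the left (+y) bolt's black wing knob. The wing is 46 mm long (this point's x), 10 mm thick (its y) and 27 mm high; the point lies 11 mm below its top and 27 mm above the cover's upper face, 94 mm above the bench with the cover shut. z is the bolt's axis. The bolts stand 85 mm apart in a row parallel to the front edge, 50 mm behind it.
- bolt_middle (a joint): Turn of the middle captive bolt in the cover, rad, growing clockwise seen from above: 0 = undone (wing points from front to back, along the box's x), 1.571 = home at its end stop (wing parallel to the box's front edge).
- bolt_middle_grip (a point): Grip point on the axis of the middle bolt's black wing knob. The wing is 46 mm long (this point's x), 10 mm thick (its y) and 27 mm high; the point lies 11 mm below its top and 27 mm above the cover's upper face, 94 mm above the bench with the cover shut. z is the bolt's axis. The bolts stand 85 mm apart in a row parallel to the front edge, 50 mm behind it.
- bolt_right (a joint): Turn of the right (-y) captive bolt in the cover, rad, growing clockwise seen from above: 0 = undone (wing points from front to back, along the box's x), 1.571 = home at its end stop (wing parallel to the box's front edge).
- bolt_right_grip (a point): Grip point on the axis of the right (-y) bolt's black wing knob. The wing is 46 mm long (this point's x), 10 mm thick (its y) and 27 mm high; the point lies 11 mm below its top and 27 mm above the cover's upper face, 94 mm above the bench with the cover shut. z is the bolt's axis. The bolts stand 85 mm apart in a row parallel to the front edge, 50 mm behind it.
- screwdriver_yellow: Bystander: yellow-handled screwdriver, 170 mm long, 27 mm high; origin at the centre of its underside.
- spring_clamp: Bystander: black spring clamp, 112 mm long, 20 mm high; origin at the centre of its underside.
- pot_green: Bystander: small round pot, 50 mm across, 37 mm high; origin at the centre of its underside.
- marker: Bystander: marker pen, 135 mm long; origin at the centre of its underside.
- pencil: Bystander: pencil, 136 mm long, 7 mm thick; origin at the centre of its underside.

How it is judged:
By the outcome, as a careful person would: the job done as asked, in the order asked, and still so for the second after the job is handed in, with the robot touching nothing.
It also fails if it takes over 69 s, if anything falls off the work surface, if the arm or the gripper's body presses on something with over 40 N, if the wrist force passes 120 N, or if a joint passes its speed limit or range.

## Working session

There is one attempt and no reset: what is moved stays moved. The work goes in short steps, Python scripts to look and compute and a tool call to move; the robot and the scene stay as the last step left them, time stands still between calls to the robot, and variables do not carry over. Pictures are saved under pics/ and viewed, at most 10 in all, crops included, and the job is handed in when it is done.

Besides the shell and the picture viewer there is one more tool, called after "Emit:" as name(argument=value, ...), one argument or row to a line, values as JSON. send_rows: Moves the arm, as the interface text tells. Its arguments: {"type":"object","properties":{"deltas":{"type":"array","items":{"type":"object","properties":{"offset":{"type":"array","items":{"type":"number"}},"twist":{"type":"number"}}}},"hand":{"type":"number"},"newtons":{"type":"number"}},"required":["deltas"]}

```bash
mkdir -p pics; cat > h.py <<'E'
import numpy as np, cv2
from workcell import bot, cams, recognise, spot_point
from scipy.spatial.transform import Rotation as Ro
def snap(n,f): cv2.imwrite(f'pics/{f}.png',cams.get_image(n))
def ray(n,px):
    c=cams.get_calibration(n);K,R,t=map(np.array,(c['K'],c['R'],c['t']))
    d=np.array([(px[0]-K[0,2])/K[0,0],(px[1]-K[1,2])/K[1,1]]);u=d.copy()
    for _ in range(20): u=d/(1+c['k1']*(u@u))
    v=R.T@np.array([u[0],u[1],1]); return -R.T@t, v/np.linalg.norm(v)
def onz(n,px,z):
    o,v=ray(n,px); return o+v*(z-o[2])/v[2]
def tri(a,b):
    A=np.zeros((3,3));B=np.zeros(3)
    for n,p in (a,b):
        o,v=ray(n,p);M=np.eye(3)-np.outer(v,v);A+=M;B+=M@o
    return np.linalg.solve(A,B)
E
python3 - <<'E'
from h import *
np.set_printoptions(precision=4,suppress=True)
for n in('scene','top'):
    snap(n,n+'0')
    c=cams.get_calibration(n);print(n,-np.array(c['R']).T@np.array(c['t']),np.array(c['R'])[2])
r={}
for t in 'drive_box cover_hinge cover_handle bolt_left_grip bolt_middle_grip bolt_right_grip'.split():
    for n in('scene','top'):
        l=spot_point(n,t)[:2]; print(t,n,[(np.round(d['at'],1),round(d['conf'],2)) for d in l])
        if l: r[t,n]=l[0]['at']
    if (t,'scene') in r and (t,'top') in r: print(tri(('scene',r[t,'scene']),('top',r[t,'top'])))
o=bot.get_obs();print(o['clock'],o['tcp_rot'],o['tool_pos'],Ro.from_quat(o['tcp_rot']).as_matrix())
E
```

```text
scene [-0.2448 -0.5356  0.78  ] [ 0.6592  0.4554 -0.5984]
top [0.4304 0.017  1.3681] [ 0.0633  0.0061 -0.998 ]
drive_box scene [(array([248. , 227.6]), 0.64)]
drive_box top [(array([230.1, 223.9]), 0.91)]
[0.5557 0.2414 0.0031]
cover_hinge scene [(array([265.3, 192.9]), 0.6)]
cover_hinge top [(array([216. , 183.5]), 0.67)]
[0.6419 0.2546 0.0689]
cover_handle scene [(array([243.1, 137.6]), 0.86)]
cover_handle top [(array([206.4, 202. ]), 0.72)]
[0.5713 0.2422 0.2672]
bolt_left_grip scene []
bolt_left_grip top [(array([166.8, 184.1]), 0.7)]
bolt_middle_grip scene [(array([292.5, 298.4]), 0.57)]
bolt_middle_grip top [(array([204. , 176.8]), 0.55)]
[ 0.7855  0.3505 -0.501 ]
bolt_right_grip scene [(array([288.3, 163.5]), 0.36)]
bolt_right_grip top [(array([252.8, 165.6]), 0.64)]
[0.6514 0.1661 0.1851]
0.7 [ 0.1533  0.9882  0.     -0.    ] [0.2045 0.6433 0.4047] [[-0.953   0.3029 -0.    ]
 [ 0.3029  0.953   0.    ]
 [ 0.      0.     -1.    ]]
```

View pics/scene0.png

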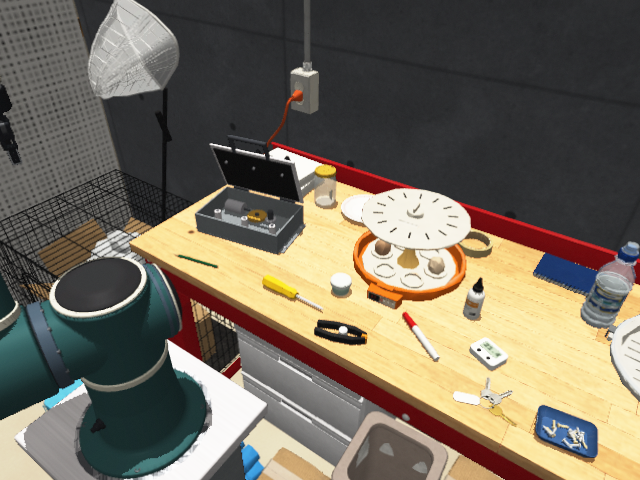

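View pics/top0.png

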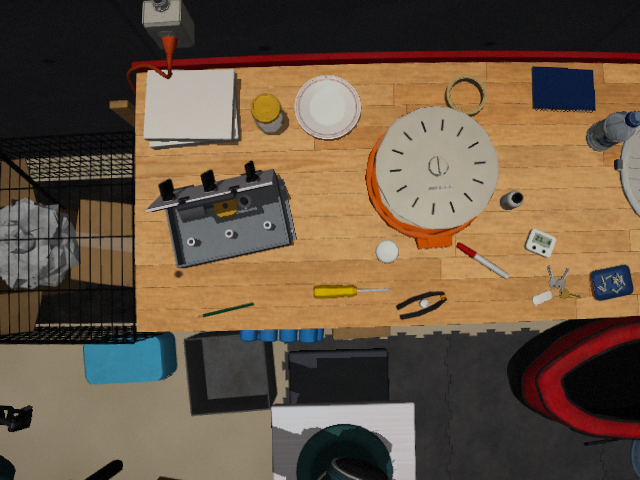

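The scene view shows the box open at about (250,220), with its cover nearly upright and the handle at (248,143). The top view shows box corners near (180,267) and (295,243), so it is turned by about 0.2 rad. I'll crop in to refine this.

```bash
python3 - <<'E'
import cv2
a=cv2.imread('pics/top0.png')[155:275,140:300];cv2.imwrite('pics/topc.png',cv2.resize(a,None,fx=5,fy=5,interpolation=2))
a=cv2.imread('pics/scene0.png')[132:252,185:315];cv2.imwrite('pics/scenec.png',cv2.resize(a,None,fx=5,fy=5,interpolation=2))
E
```

```text
(no output)
```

View pics/topc.png

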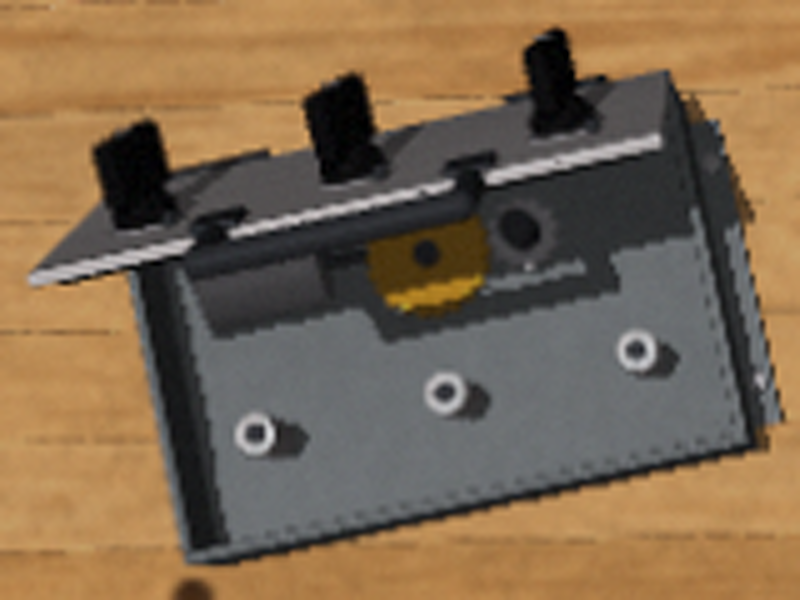

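View pics/scenec.png

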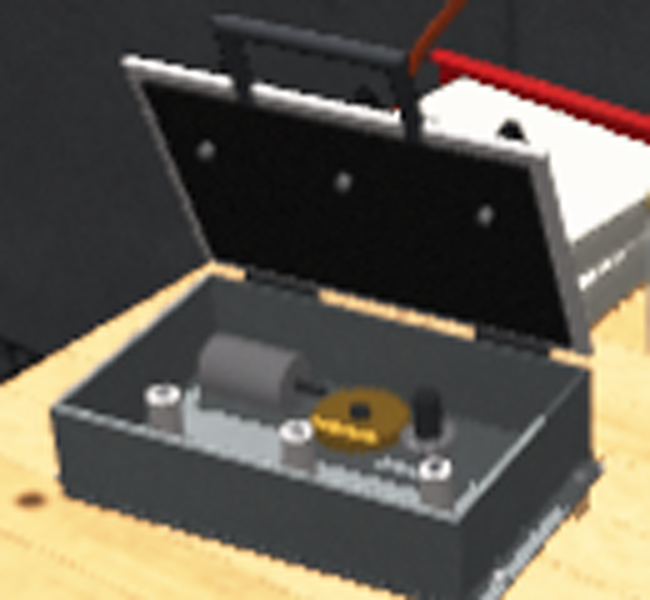

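```bash
cat >> h.py <<'E'
def proj(n,X):
    c=cams.get_calibration(n);p=np.array(c['R'])@X+np.array(c['t']);u=p[:2]/p[2];u=u*(1+c['k1']*(u@u))
    K=np.array(c['K']);return np.array([K[0,0]*u[0]+K[0,2],K[1,1]*u[1]+K[1,2]])
def boxpt(q,b):
    c,s=np.cos(q[2]),np.sin(q[2]);return np.array([q[0]+c*b[0]-s*b[1],q[1]+s*b[0]+c*b[1],b[2]])
def covpt(q,d,y,h): # d from hinge, h above axis plane
    a=q[3];return boxpt(q,[.082-d*np.cos(a)+h*np.sin(a),y,.064+d*np.sin(a)+h*np.cos(a)])
E
python3 - <<'E'
from h import *
from scipy.optimize import least_squares
np.set_printoptions(precision=4,suppress=True)
T=lambda u,v:('top',(np.array([u,v])+.5)/5-.5+[140,155]); S=lambda u,v:('scene',(np.array([u,v])+.5)/5-.5+[185,132])
obs=[(T(190,560),'b',(-.08,.125,.06)),(T(752,443),'b',(-.08,-.125,.06)),
 (S(55,408),'b',(-.08,.125,.06)),(S(462,520),'b',(-.08,-.125,.06)),(S(212,270),'b',(.08,.125,.06)),(S(590,367),'b',(.08,-.125,.06)),
 (T(194,263),'c',(.204,.05,0)),(T(467,206),'c',(.204,-.05,0)),(S(226,25),'c',(.204,.05,0)),(S(408,60),'c',(.204,-.05,0)),
 (('top',[166.8,184.1]),'c',(.112,.085,.03)),(('top',[206.5,178.5]),'c',(.112,0,.03)),(('top',[251,167]),'c',(.112,-.085,.03)),
 (('top',[216,183.5]),'c',(0,0,0)),(('scene',[265.3,192.9]),'c',(0,0,0)),(('scene',[243.1,137.6]),'c',(.204,0,0)),(('top',[206.4,202]),'c',(.204,0,0)),(('scene',[248,227.6]),'b',(0,0,0)),(('top',[230.1,223.9]),'b',(0,0,0))]
f=lambda q:np.concatenate([(proj(n,(boxpt(q,p) if k=='b' else covpt(q,*p)))-px) for (n,px),k,p in obs])
r=least_squares(f,[.556,.241,.2,1.23],loss='soft_l1');q=r.x;print(q);print(f(q).reshape(-1,2).round(1).tolist())
print('handle',covpt(q,.204,0,0),'hinge',covpt(q,0,0,0));np.save('q.npy',q)
E
```

```text
[0.5631 0.2402 0.1845 1.2307]
[[-1.0, 0.7], [0.2, -0.3], [-1.9, 0.2], [-1.1, 0.9], [-0.8, 0.5], [0.5, 0.6], [1.2, -0.4], [-0.6, -0.6], [-0.7, 0.6], [-2.6, 1.0], [-0.3, 1.9], [1.6, -1.7], [-0.8, 0.5], [1.9, -2.0], [-1.5, 1.2], [3.0, 3.3], [-0.5, -1.0], [2.8, -0.2], [0.1, -2.6]]
handle [0.5768 0.2428 0.2563] hinge [0.6437 0.2552 0.064 ]
```

The fitted box pose is (0.563, 0.240) with yaw 0.185 and the cover at 1.23 rad, with residuals of about 1-2 px. Next I'll move above the handle.

Emit:
send_rows(
  deltas=[
    {"offset": [0, 0, -0.05], "twist": 0},
    {"offset": [-0.03, -0.02, -0.095], "twist": 8},
    {"offset": [-0.476, -0.269, -0.095], "twist": 62},
    {"offset": [-0.476, -0.269, -0.095], "twist": 62},
    {"offset": [-0.476, -0.269, -0.095], "twist": 62},
    {"offset": [-0.476, -0.269, -0.095], "twist": 62},
    {"offset": [-0.476, -0.269, -0.095], "twist": 62},
    {"offset": [-0.476, -0.269, -0.095], "twist": 62},
    {"offset": [-0.476, -0.269, -0.095], "twist": 62},
    {"offset": [-0.476, -0.269, -0.095], "twist": 62},
    {"offset": [-0.476, -0.269, -0.095], "twist": 62},
    {"offset": [-0.476, -0.269, -0.095], "twist": 62},
    {"offset": [-0.476, -0.269, -0.095], "twist": 62},
    {"offset": [-0.476, -0.269, -0.095], "twist": 62},
    {"offset": [-0.476, -0.269, -0.095], "twist": 62},
    {"offset": [-0.476, -0.269, -0.095], "twist": 62},
    {"offset": [-0.476, -0.269, -0.095], "twist": 62},
  ],
  hand=0.6,
  newtons=30,
)

```text
clock: 2.4
tool_pos: [0.5757, 0.2441, 0.4998]
tcp_rot: [0.64, 0.769, 0.0, -0.0]
contact_force: [0.3, -0.2, -0.1]
finger_gap: 0.0514
grasp_force: 0.0
```

Emit:
send_rows(
  deltas=[
    {"offset": [0, 0, 0.03], "twist": 0},
    {"offset": [0, 0, 0.06], "twist": 0},
    {"offset": [0, 0, 0.085], "twist": 0},
    {"offset": [0, 0, 0.088], "twist": 0},
    {"offset": [0, 0, 0.088], "twist": 0},
  ],
)

```text
clock: 2.9
tool_pos: [0.576, 0.2435, 0.4112]
tcp_rot: [0.64, 0.769, -0.001, -0.0]
contact_force: [-0.4, 0.4, 0.0]
finger_gap: 0.0509
grasp_force: 0.0
```

```bash
python3 - <<'E'
from h import *
q=np.load('q.npy')
a=cams.get_image('scene')[90:240,180:330];b=cams.get_image('top')[140:290,140:290]
cv2.imwrite('pics/p1.png',cv2.resize(np.hstack([a,b]),None,fx=2.66,fy=2.66,interpolation=2))
o=bot.get_obs();print(o['clock'],o['tool_pos'],o['contact_force'])
E
```

```text
3.0 [0.57688029 0.24338106 0.41368978] [ 1.24147439 -0.46469944 -0.08456261]
```

View pics/p1.png

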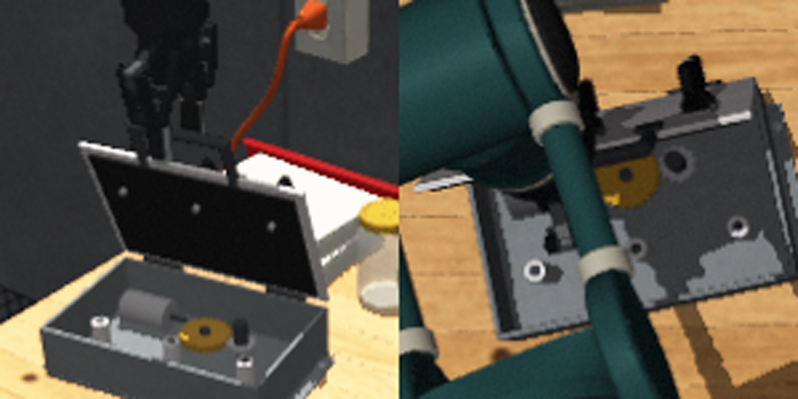

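The fingers straddle the handle bar near its middle (scene crop about (180,138)), so I'll close on it.

Emit:
send_rows(
  deltas=[
    {"offset": [0, 0, 0], "twist": 0},
    {"offset": [0, 0, 0], "twist": 0},
    {"offset": [0, 0, 0], "twist": 0},
    {"offset": [0, 0, 0], "twist": 0},
    {"offset": [0, 0, 0], "twist": 0},
    {"offset": [0, 0, 0], "twist": 0},
    {"offset": [0, 0, 0], "twist": 0},
  ],
  hand=0,
  newtons=40,
)

```text
clock: 3.7
tool_pos: [0.5768, 0.2428, 0.413]
tcp_rot: [0.64, 0.768, 0.001, 0.0]
contact_force: [-1.8, -0.3, 6.1]
finger_gap: 0.0109
grasp_force: 39.1
```

```bash
python3 - <<'E'
from h import *
q=np.load('q.npy');o=bot.get_obs();print({k:np.round(o[k],3) for k in('tool_pos','contact_force','ft_torque','finger_gap','grasp_force')})
# arc deltas in tool axes
for a0 in (1.2307,):
  for a in np.arange(a0,-.001,-a0/24):
    print(round(a,3),(.204*np.array([-np.cos(a)+np.cos(a0), -(np.sin(a)-np.sin(a0))])).round(4))
E
```

```text
{'tool_pos': array([0.577, 0.243, 0.413]), 'contact_force': array([-1.771, -0.329,  6.081]), 'ft_torque': array([-0.04 ,  0.243,  0.096]), 'finger_gap': np.float64(0.011), 'grasp_force': np.float64(39.067)}
1.231 [ 0. -0.]
1.179 [-0.0098  0.0037]
1.128 [-0.0193  0.008 ]
1.077 [-0.0287  0.0127]
1.026 [-0.0377  0.0179]
0.974 [-0.0465  0.0235]
0.923 [-0.055   0.0296]
0.872 [-0.0632  0.0362]
0.82 [-0.0711  0.0431]
0.769 [-0.0785  0.0504]
0.718 [-0.0856  0.0581]
0.667 [-0.0923  0.0662]
0.615 [-0.0985  0.0746]
0.564 [-0.1043  0.0833]
0.513 [-0.1097  0.0922]
0.462 [-0.1146  0.1015]
0.41 [-0.119  0.111]
0.359 [-0.1229  0.1207]
0.308 [-0.1264  0.1305]
0.256 [-0.1293  0.1406]
0.205 [-0.1317  0.1508]
0.154 [-0.1335  0.1611]
0.103 [-0.1349  0.1714]
0.051 [-0.1357  0.1819]
-0.0 [-0.136   0.1923]
```

Emit:
send_rows(
  deltas=[
    {"offset": [0, -0.005, 0.0018], "twist": 0},
    {"offset": [0, -0.0098, 0.0037], "twist": 0},
    {"offset": [0, -0.0146, 0.0058], "twist": 0},
    {"offset": [0, -0.0193, 0.008], "twist": 0},
    {"offset": [0, -0.024, 0.0103], "twist": 0},
    {"offset": [0, -0.0287, 0.0127], "twist": 0},
    {"offset": [0, -0.0332, 0.0153], "twist": 0},
    {"offset": [0, -0.0377, 0.0179], "twist": 0},
    {"offset": [0, -0.0421, 0.0207], "twist": 0},
    {"offset": [0, -0.0465, 0.0235], "twist": 0},
    {"offset": [0, -0.0465, 0.0235], "twist": 0},
  ],
)

```text
clock: 4.8
tool_pos: [0.53, 0.2341, 0.3872]
tcp_rot: [0.64, 0.768, -0.001, -0.001]
contact_force: [-2.6, -0.1, 2.3]
finger_gap: 0.0109
grasp_force: 40.6
```

Emit:
send_rows(
  deltas=[
    {"offset": [0, -0.0043, 0.003], "twist": 0},
    {"offset": [0, -0.0085, 0.0061], "twist": 0},
    {"offset": [0, -0.0126, 0.0094], "twist": 0},
    {"offset": [0, -0.0167, 0.0127], "twist": 0},
    {"offset": [0, -0.0207, 0.0161], "twist": 0},
    {"offset": [0, -0.0246, 0.0196], "twist": 0},
    {"offset": [0, -0.0283, 0.0232], "twist": 0},
    {"offset": [0, -0.032, 0.0269], "twist": 0},
    {"offset": [0, -0.0356, 0.0307], "twist": 0},
    {"offset": [0, -0.0391, 0.0346], "twist": 0},
    {"offset": [0, -0.0425, 0.0386], "twist": 0},
    {"offset": [0, -0.0458, 0.0427], "twist": 0},
    {"offset": [0, -0.0489, 0.0469], "twist": 0},
    {"offset": [0, -0.052, 0.0511], "twist": 0},
    {"offset": [0, -0.052, 0.0511], "twist": 0},
  ],
)

```text
clock: 6.3
tool_pos: [0.4791, 0.2248, 0.3359]
tcp_rot: [0.64, 0.768, -0.001, -0.0]
contact_force: [3.0, -3.8, -3.1]
finger_gap: 0.0106
grasp_force: 40.2
```

Emit:
send_rows(
  deltas=[
    {"offset": [0, -0.003, 0.0043], "twist": 0},
    {"offset": [0, -0.0058, 0.0087], "twist": 0},
    {"offset": [0, -0.0085, 0.0131], "twist": 0},
    {"offset": [0, -0.0112, 0.0176], "twist": 0},
    {"offset": [0, -0.0137, 0.0222], "twist": 0},
    {"offset": [0, -0.0161, 0.0269], "twist": 0},
    {"offset": [0, -0.0183, 0.0316], "twist": 0},
    {"offset": [0, -0.0205, 0.0364], "twist": 0},
    {"offset": [0, -0.0225, 0.0412], "twist": 0},
    {"offset": [0, -0.0244, 0.0461], "twist": 0},
    {"offset": [0, -0.0262, 0.051], "twist": 0},
    {"offset": [0, -0.0279, 0.0559], "twist": 0},
    {"offset": [0, -0.0294, 0.0609], "twist": 0},
    {"offset": [0, -0.0308, 0.066], "twist": 0},
    {"offset": [0, -0.0321, 0.0711], "twist": 0},
    {"offset": [0, -0.0332, 0.0762], "twist": 0},
    {"offset": [0, -0.0342, 0.0813], "twist": 0},
    {"offset": [0, -0.035, 0.0865], "twist": 0},
    {"offset": [0, -0.035, 0.0865], "twist": 0},
  ],
)

```text
clock: 8.2
tool_pos: [0.4451, 0.2188, 0.2498]
tcp_rot: [0.64, 0.768, 0.0, -0.0]
contact_force: [2.5, -1.0, -1.1]
finger_gap: 0.0105
grasp_force: 40.1
```

Emit:
send_rows(
  deltas=[
    {"offset": [0, -0.0007, 0.005], "twist": 0},
    {"offset": [0, -0.0012, 0.01], "twist": 0},
    {"offset": [0, -0.0017, 0.015], "twist": 0},
    {"offset": [0, -0.002, 0.019], "twist": 0},
    {"offset": [0, -0.0022, 0.023], "twist": 0},
    {"offset": [0, -0.0024, 0.026], "twist": 0},
    {"offset": [0, -0.0025, 0.0285], "twist": 0},
    {"offset": [0, -0.0025, 0.0285], "twist": 0},
  ],
)

```text
clock: 9.0
tool_pos: [0.4429, 0.2183, 0.2217]
tcp_rot: [0.64, 0.768, 0.0, -0.0]
contact_force: [1.1, 0.5, -2.7]
finger_gap: 0.0107
grasp_force: 40.9
```

Emit:
send_rows(
  deltas=[
    {"offset": [0, 0, 0.001], "twist": 0},
    {"offset": [0, 0, 0.002], "twist": 0},
    {"offset": [0, 0, 0.003], "twist": 0},
    {"offset": [0, 0, 0.004], "twist": 0},
    {"offset": [0, 0, 0.005], "twist": 0},
    {"offset": [0, 0, 0.005], "twist": 0},
  ],
)

```text
clock: 9.6
tool_pos: [0.4429, 0.2184, 0.2183]
tcp_rot: [0.64, 0.768, -0.0, -0.0]
contact_force: [-3.3, -0.5, 9.5]
finger_gap: 0.0103
grasp_force: 42.2
```

Emit:
send_rows(
  deltas=[
    {"offset": [0, 0, 0.001], "twist": 0},
    {"offset": [0, 0, 0.0015], "twist": 0},
    {"offset": [0, 0, 0.0015], "twist": 0},
  ],
)

```text
clock: 9.9
tool_pos: [0.443, 0.2185, 0.2181]
tcp_rot: [0.64, 0.768, -0.0, -0.0]
contact_force: [-7.2, -2.6, 19.9]
finger_gap: 0.0106
grasp_force: 43.2
```

Emit:
send_rows(
  deltas=[
    {"offset": [0, 0, -0.001], "twist": 0},
    {"offset": [0, 0, -0.001], "twist": 0},
    {"offset": [0, 0, -0.001], "twist": 0},
    {"offset": [0, 0, -0.02], "twist": 0},
    {"offset": [0, 0, -0.05], "twist": 0},
    {"offset": [0, 0, -0.1], "twist": -4},
    {"offset": [0, 0, -0.12], "twist": -90},
    {"offset": [0, 0, -0.12], "twist": -90},
    {"offset": [0, 0, -0.12], "twist": -90},
    {"offset": [0, 0, -0.12], "twist": -90},
    {"offset": [0, 0, -0.12], "twist": -90},
    {"offset": [0, 0, -0.12], "twist": -90},
    {"offset": [0, 0, -0.12], "twist": -90},
    {"offset": [0, 0, -0.12], "twist": -90},
    {"offset": [0, 0, -0.12], "twist": -90},
    {"offset": [0, 0, -0.12], "twist": -90},
    {"offset": [0, 0, -0.12], "twist": -90},
  ],
  hand=0.4,
)

```text
clock: 11.6
tool_pos: [0.4426, 0.2181, 0.3349]
tcp_rot: [-0.091, 0.996, -0.0, -0.001]
contact_force: [0.2, 0.8, -0.5]
finger_gap: 0.0342
grasp_force: 0.0
```

```bash
python3 - <<'E'
from h import *
np.set_printoptions(precision=4,suppress=True)
q=np.load('q.npy');q[3]=0
a=cams.get_image('scene')[120:270,170:320];b=cams.get_image('top')[140:290,140:290]
cv2.imwrite('pics/p2.png',cv2.resize(np.hstack([a,b]),None,fx=2.66,fy=2.66,interpolation=2))
for t,y in (('left',.085),('middle',0),('right',-.085)):
  X=covpt(q,.112,y,.03);print(t,X)
  for n in('scene','top'):
    print(n,proj(n,X),[(np.round(d['at'],1),round(d['conf'],2),onz(n,d['at'],.094)) for d in spot_point(n,'bolt_%s_grip'%t)[:2]])
o=bot.get_obs();print(o['clock'],o['tool_pos'],o['tcp_rot'],o['joint_pos'])
E
```

```text
left [0.518  0.3183 0.094 ]
scene [215.2445 197.0888] [(array([338.5, 336. ]), 0.73, array([ 0.292 , -0.2217,  0.094 ])), (array([214.9, 192.5]), 0.57, array([0.5348, 0.3359, 0.094 ]))]
top [186.3729 239.6644] [(array([186.5, 239.9]), 0.62, array([0.5175, 0.318 , 0.094 ]))]
middle [0.5336 0.2347 0.094 ]
scene [242.4344 204.2555] [(array([244.7, 204.3]), 0.69, array([0.5369, 0.2297, 0.094 ]))]
top [225.6899 231.1404] [(array([218.9, 228.4]), 0.66, array([0.5397, 0.2489, 0.094 ]))]
right [0.5492 0.1511 0.094 ]
scene [270.7693 211.7187] [(array([271.3, 212.8]), 0.5, array([0.546 , 0.1468, 0.094 ])), (array([419.2, 339.4]), 0.46, array([ 0.3724, -0.3491,  0.094 ]))]
top [265.3878 222.5768] [(array([265.7, 224.4]), 0.52, array([0.5453, 0.1506, 0.094 ]))]
12.0 [0.4428 0.2182 0.3355] [-0.0899  0.996  -0.     -0.0001] [ 0.4074 -0.0255  2.0586 -0.      1.1086 -1.3434]
```

View pics/p2.png

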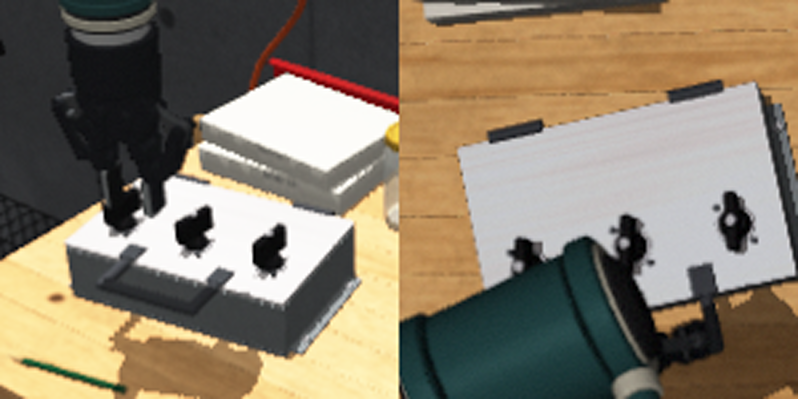

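Emit:
send_rows(
  deltas=[
    {"offset": [-0.04, 0, 0], "twist": 0},
    {"offset": [-0.08, 0, 0], "twist": 0},
    {"offset": [-0.0925, 0, 0.01], "twist": 0},
    {"offset": [-0.0925, 0, 0.03], "twist": 0},
    {"offset": [-0.0925, 0, 0.06], "twist": 0},
    {"offset": [-0.0925, 0, 0.08], "twist": 0},
    {"offset": [-0.0925, 0, 0.0865], "twist": 0},
    {"offset": [-0.0925, 0, 0.0865], "twist": 0},
  ],
)

```text
clock: 12.8
tool_pos: [0.5333, 0.2347, 0.2479]
tcp_rot: [-0.09, 0.996, -0.0, -0.001]
contact_force: [0.1, -0.1, -0.4]
finger_gap: 0.0344
grasp_force: 0.0
```

Emit:
send_rows(
  deltas=[
    {"offset": [0, 0, 0], "twist": 0},
    {"offset": [0, 0, 0], "twist": 0},
    {"offset": [0, 0, 0], "twist": 0},
    {"offset": [0, 0, 0], "twist": 0},
    {"offset": [0, 0, 0], "twist": 0},
  ],
  hand=0,
  newtons=60,
)

```text
clock: 13.3
tool_pos: [0.5342, 0.2353, 0.2508]
tcp_rot: [-0.09, 0.996, 0.001, 0.001]
contact_force: [-2.9, 0.5, 6.4]
finger_gap: 0.0163
grasp_force: 51.4
```

Emit:
send_rows(
  deltas=[
    {"offset": [0, 0, 0], "twist": 0},
    {"offset": [0, 0, 0], "twist": 0},
    {"offset": [0, 0, 0], "twist": 0},
  ],
)

```text
clock: 13.6
tool_pos: [0.5342, 0.2353, 0.2508]
tcp_rot: [-0.09, 0.996, 0.001, 0.001]
contact_force: [-2.8, 1.1, 6.5]
finger_gap: 0.0161
grasp_force: 51.4
```

```bash
python3 - <<'E'
from h import *
o=bot.get_obs();print({k:np.round(o[k],3) for k in('tool_pos','contact_force','ft_torque','finger_gap','grasp_force')})
E
```

```text
{'tool_pos': array([0.534, 0.235, 0.251]), 'contact_force': array([-2.793,  1.119,  6.533]), 'ft_torque': array([ 0.216,  0.555, -0.021]), 'finger_gap': np.float64(0.016), 'grasp_force': np.float64(51.384)}
```

Emit:
send_rows(
  deltas=[
    {"offset": [0, 0, 0], "twist": 0},
    {"offset": [0, 0, -0.004], "twist": 0},
    {"offset": [0, 0, -0.006], "twist": 0},
    {"offset": [0, 0, -0.006], "twist": 0},
  ],
  hand=0.4,
)

```text
clock: 14.0
tool_pos: [0.5342, 0.2348, 0.2556]
tcp_rot: [-0.09, 0.996, 0.0, 0.001]
contact_force: [-0.7, -0.4, -0.0]
finger_gap: 0.0341
grasp_force: 0.0
```

Emit:
send_rows(
  deltas=[
    {"offset": [0, 0, 0], "twist": 0},
    {"offset": [0, 0, 0], "twist": 0},
    {"offset": [0, 0, 0], "twist": 0},
    {"offset": [0, 0, 0], "twist": 0},
    {"offset": [0, 0, 0], "twist": 0},
    {"offset": [0, 0, 0], "twist": 0},
  ],
  hand=0,
)

```text
clock: 14.6
tool_pos: [0.5336, 0.2352, 0.2552]
tcp_rot: [-0.09, 0.996, 0.0, -0.0]
contact_force: [-3.5, 3.9, 3.4]
finger_gap: 0.0088
grasp_force: 59.2
```

Emit:
send_rows(
  deltas=[
    {"offset": [0, 0, 0], "twist": 7},
    {"offset": [0, 0, 0], "twist": 14},
    {"offset": [0, 0, 0], "twist": 21},
    {"offset": [0, 0, 0], "twist": 28},
    {"offset": [0, 0, 0], "twist": 35},
    {"offset": [0, 0, 0], "twist": 42},
    {"offset": [0, 0, 0], "twist": 49},
    {"offset": [0, 0, 0], "twist": 56},
    {"offset": [0, 0, 0], "twist": 63},
    {"offset": [0, 0, 0], "twist": 70},
    {"offset": [0, 0, 0], "twist": 77},
    {"offset": [0, 0, 0], "twist": 83},
    {"offset": [0, 0, 0], "twist": 87},
    {"offset": [0, 0, 0], "twist": 90},
    {"offset": [0, 0, 0], "twist": 90},
  ],
)

```text
clock: 16.1
tool_pos: [0.5335, 0.235, 0.2551]
tcp_rot: [0.64, 0.768, -0.0, -0.0]
contact_force: [-2.9, 4.4, 3.4]
finger_gap: 0.009
grasp_force: 59.3
```

```bash
cat > s.py <<'E'
from h import *
o=bot.get_obs();print({k:np.round(o[k],3) for k in('clock','tool_pos','contact_force','ft_torque','finger_gap','grasp_force','tcp_rot')})
E
python3 s.py
```

```text
{'clock': np.float64(16.1), 'tool_pos': array([0.533, 0.235, 0.255]), 'contact_force': array([-2.882,  4.378,  3.396]), 'ft_torque': array([0.621, 0.632, 0.181]), 'finger_gap': np.float64(0.009), 'grasp_force': np.float64(59.318), 'tcp_rot': array([ 0.64 ,  0.768, -0.   , -0.   ])}
```

Torque is low (0.18), so I'll probe further for the end stop.

Emit:
send_rows(
  deltas=[
    {"offset": [0, 0, 0], "twist": 1.5},
    {"offset": [0, 0, 0], "twist": 3},
    {"offset": [0, 0, 0], "twist": 4},
    {"offset": [0, 0, 0], "twist": 4},
  ],
)

```text
clock: 16.5
tool_pos: [0.5334, 0.2352, 0.2552]
tcp_rot: [0.665, 0.747, -0.0, 0.0]
contact_force: [-4.5, 4.0, 4.2]
finger_gap: 0.0087
grasp_force: 69.0
```

```bash
python3 s.py
```

```text
{'clock': np.float64(16.5), 'tool_pos': array([0.533, 0.235, 0.255]), 'contact_force': array([-4.472,  4.029,  4.222]), 'ft_torque': array([0.544, 0.64 , 1.379]), 'finger_gap': np.float64(0.009), 'grasp_force': np.float64(69.044), 'tcp_rot': array([ 0.665,  0.747, -0.   ,  0.   ])}
```

Emit:
send_rows(
  deltas=[
    {"offset": [0, 0, 0], "twist": 0},
    {"offset": [0, 0, 0], "twist": 0},
    {"offset": [0, 0, -0.02], "twist": 0},
    {"offset": [0, 0, -0.055], "twist": 0},
    {"offset": [0.0843, -0.0057, -0.055], "twist": -94},
    {"offset": [0.0843, -0.0057, -0.055], "twist": -94},
    {"offset": [0.0843, -0.0057, -0.055], "twist": -94},
    {"offset": [0.0843, -0.0057, -0.055], "twist": -94},
    {"offset": [0.0843, -0.0057, -0.055], "twist": -94},
    {"offset": [0.0843, -0.0057, -0.055], "twist": -94},
    {"offset": [0.0843, -0.0057, -0.055], "twist": -94},
    {"offset": [0.0843, -0.0057, -0.055], "twist": -94},
    {"offset": [0.0843, -0.0057, -0.055], "twist": -94},
    {"offset": [0.0843, -0.0057, -0.055], "twist": -94},
    {"offset": [0.0843, -0.0057, -0.055], "twist": -94},
    {"offset": [0.0843, -0.0057, -0.055], "twist": -94},
    {"offset": [0.0843, -0.0057, -0.03], "twist": -94},
    {"offset": [0.0843, -0.0057, -0.01], "twist": -94},
    {"offset": [0.0843, -0.0057, 0], "twist": -94},
    {"offset": [0.0843, -0.0057, 0], "twist": -94},
  ],
  hand=0.4,
)

```text
clock: 18.5
tool_pos: [0.5182, 0.3174, 0.253]
tcp_rot: [-0.089, 0.996, -0.001, -0.002]
contact_force: [-0.4, 0.4, 0.4]
finger_gap: 0.0339
grasp_force: 0.0
```

Emit:
send_rows(
  deltas=[
    {"offset": [0, 0, 0], "twist": 0},
    {"offset": [0, 0, 0], "twist": 0},
    {"offset": [0, 0, 0], "twist": 0},
    {"offset": [0, 0, 0], "twist": 0},
    {"offset": [0, 0, 0], "twist": 0},
    {"offset": [0, 0, 0], "twist": 0},
  ],
  hand=0,
)

```text
clock: 19.1
tool_pos: [0.519, 0.3187, 0.2562]
tcp_rot: [-0.09, 0.996, 0.001, 0.001]
contact_force: [-2.9, 5.4, 3.0]
finger_gap: 0.009
grasp_force: 59.8
```

```bash
python3 s.py
```

```text
{'clock': np.float64(19.1), 'tool_pos': array([0.519, 0.319, 0.256]), 'contact_force': array([-2.893,  5.437,  3.011]), 'ft_torque': array([ 0.775,  0.473, -0.048]), 'finger_gap': np.float64(0.009), 'grasp_force': np.float64(59.843), 'tcp_rot': array([-0.09 ,  0.996,  0.001,  0.001])}
```

Emit:
send_rows(
  deltas=[
    {"offset": [0, 0, 0], "twist": 7},
    {"offset": [0, 0, 0], "twist": 14},
    {"offset": [0, 0, 0], "twist": 21},
    {"offset": [0, 0, 0], "twist": 28},
    {"offset": [0, 0, 0], "twist": 35},
    {"offset": [0, 0, 0], "twist": 42},
    {"offset": [0, 0, 0], "twist": 49},
    {"offset": [0, 0, 0], "twist": 56},
    {"offset": [0, 0, 0], "twist": 63},
    {"offset": [0, 0, 0], "twist": 70},
    {"offset": [0, 0, 0], "twist": 77},
    {"offset": [0, 0, 0], "twist": 83},
    {"offset": [0, 0, 0], "twist": 87},
    {"offset": [0, 0, 0], "twist": 90},
    {"offset": [0, 0, 0], "twist": 92},
    {"offset": [0, 0, 0], "twist": 94},
    {"offset": [0, 0, 0], "twist": 94},
  ],
)

```text
clock: 20.8
tool_pos: [0.5181, 0.3177, 0.2562]
tcp_rot: [0.665, 0.747, -0.001, 0.0]
contact_force: [-7.1, -0.1, 7.7]
finger_gap: 0.0087
grasp_force: 69.6
```

```bash
python3 s.py
```

```text
{'clock': np.float64(20.8), 'tool_pos': array([0.518, 0.318, 0.256]), 'contact_force': array([-7.15 , -0.12 ,  7.665]), 'ft_torque': array([-0.011,  1.075,  1.342]), 'finger_gap': np.float64(0.009), 'grasp_force': np.float64(69.614), 'tcp_rot': array([ 0.665,  0.747, -0.001,  0.   ])}
```

Emit:
send_rows(
  deltas=[
    {"offset": [0, 0, 0], "twist": 0},
    {"offset": [0, 0, 0], "twist": 0},
    {"offset": [0, 0, -0.02], "twist": 0},
    {"offset": [0, 0, -0.055], "twist": 0},
    {"offset": [-0.1692, 0.0114, -0.055], "twist": -94},
    {"offset": [-0.1692, 0.0114, -0.055], "twist": -94},
    {"offset": [-0.1692, 0.0114, -0.055], "twist": -94},
    {"offset": [-0.1692, 0.0114, -0.055], "twist": -94},
    {"offset": [-0.1692, 0.0114, -0.055], "twist": -94},
    {"offset": [-0.1692, 0.0114, -0.055], "twist": -94},
    {"offset": [-0.1692, 0.0114, -0.055], "twist": -94},
    {"offset": [-0.1692, 0.0114, -0.055], "twist": -94},
    {"offset": [-0.1692, 0.0114, -0.055], "twist": -94},
    {"offset": [-0.1692, 0.0114, -0.055], "twist": -94},
    {"offset": [-0.1692, 0.0114, -0.055], "twist": -94},
    {"offset": [-0.1692, 0.0114, -0.055], "twist": -94},
    {"offset": [-0.1692, 0.0114, -0.03], "twist": -94},
    {"offset": [-0.1692, 0.0114, -0.01], "twist": -94},
    {"offset": [-0.1692, 0.0114, 0], "twist": -94},
    {"offset": [-0.1692, 0.0114, 0], "twist": -94},
  ],
  hand=0.4,
)

```text
clock: 22.8
tool_pos: [0.5481, 0.1508, 0.2532]
tcp_rot: [-0.089, 0.996, -0.0, -0.002]
contact_force: [-0.0, -0.5, 0.2]
finger_gap: 0.0344
grasp_force: 0.0
```

Emit:
send_rows(
  deltas=[
    {"offset": [0, 0, 0], "twist": 0},
    {"offset": [0, 0, 0], "twist": 0},
    {"offset": [0, 0, 0], "twist": 0},
    {"offset": [0, 0, 0], "twist": 0},
    {"offset": [0, 0, 0], "twist": 0},
    {"offset": [0, 0, 0], "twist": 0},
  ],
  hand=0,
)

```text
clock: 23.4
tool_pos: [0.5493, 0.1516, 0.2561]
tcp_rot: [-0.09, 0.996, 0.0, 0.001]
contact_force: [-2.7, 3.7, 5.3]
finger_gap: 0.0084
grasp_force: 60.0
```

```bash
python3 s.py
```

```text
{'clock': np.float64(23.4), 'tool_pos': array([0.549, 0.152, 0.256]), 'contact_force': array([-2.675,  3.691,  5.301]), 'ft_torque': array([ 0.641,  0.435, -0.061]), 'finger_gap': np.float64(0.008), 'grasp_force': np.float64(60.003), 'tcp_rot': array([-0.09 ,  0.996,  0.   ,  0.001])}
```

Emit:
send_rows(
  deltas=[
    {"offset": [0, 0, 0], "twist": 7},
    {"offset": [0, 0, 0], "twist": 14},
    {"offset": [0, 0, 0], "twist": 21},
    {"offset": [0, 0, 0], "twist": 28},
    {"offset": [0, 0, 0], "twist": 35},
    {"offset": [0, 0, 0], "twist": 42},
    {"offset": [0, 0, 0], "twist": 49},
    {"offset": [0, 0, 0], "twist": 56},
    {"offset": [0, 0, 0], "twist": 63},
    {"offset": [0, 0, 0], "twist": 70},
    {"offset": [0, 0, 0], "twist": 77},
    {"offset": [0, 0, 0], "twist": 83},
    {"offset": [0, 0, 0], "twist": 87},
    {"offset": [0, 0, 0], "twist": 90},
    {"offset": [0, 0, 0], "twist": 92},
    {"offset": [0, 0, 0], "twist": 94},
    {"offset": [0, 0, 0], "twist": 94},
  ],
)

```text
clock: 25.1
tool_pos: [0.549, 0.1514, 0.2562]
tcp_rot: [0.665, 0.746, -0.0, 0.001]
contact_force: [-4.4, 3.6, 7.6]
finger_gap: 0.0084
grasp_force: 69.3
```

```bash
python3 s.py
```

```text
{'clock': np.float64(25.1), 'tool_pos': array([0.549, 0.151, 0.256]), 'contact_force': array([-4.37 ,  3.583,  7.57 ]), 'ft_torque': array([0.511, 0.685, 1.323]), 'finger_gap': np.float64(0.008), 'grasp_force': np.float64(69.323), 'tcp_rot': array([ 0.665,  0.746, -0.   ,  0.001])}
```

Emit:
send_rows(
  deltas=[
    {"offset": [0, 0, 0], "twist": 0},
    {"offset": [0, 0, 0], "twist": 0},
    {"offset": [0, 0, -0.02], "twist": 0},
    {"offset": [0, 0, -0.055], "twist": 0},
    {"offset": [0, 0, -0.1], "twist": 0},
    {"offset": [-0.05, -0.05, -0.15], "twist": 0},
    {"offset": [-0.15, -0.05, -0.15], "twist": 0},
    {"offset": [-0.2, -0.05, -0.15], "twist": 0},
    {"offset": [-0.25, -0.05, -0.15], "twist": 0},
    {"offset": [-0.25, -0.05, -0.15], "twist": 0},
    {"offset": [-0.25, -0.05, -0.15], "twist": 0},
  ],
  hand=0.4,
)

```text
clock: 26.2
tool_pos: [0.5266, -0.1068, 0.4053]
tcp_rot: [0.668, 0.744, -0.001, 0.001]
contact_force: [0.6, -0.6, 0.2]
finger_gap: 0.0342
grasp_force: 0.0
```

```bash
python3 - <<'E'
from h import *
a=cams.get_image('scene')[120:270,170:320];b=cams.get_image('top')[140:290,140:290]
cv2.imwrite('pics/p3.png',cv2.resize(np.hstack([a,b]),None,fx=2.66,fy=2.66,interpolation=2))
E
```

```text
(no output)
```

View pics/p3.png

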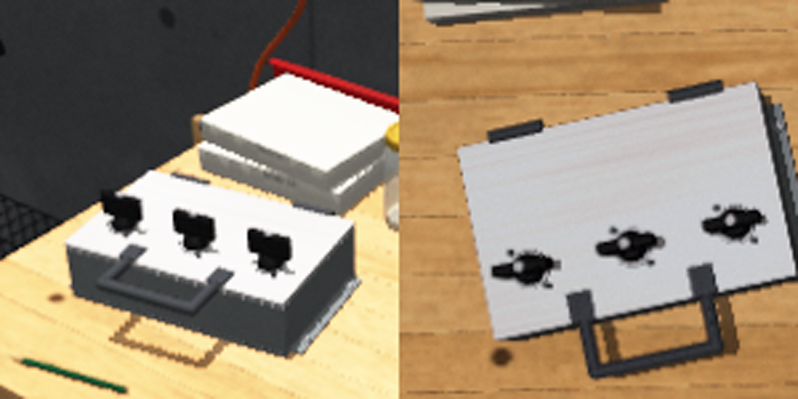

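All three wings lie parallel to the front edge (top crop at (525,267), (630,243) and (735,220)). The cover is shut and the arm is clear.

```bash
python3 -c "
from workcell import bot
print(bot.finish_job())"
```

```text
the job is handed in; nothing more can be done
None
```

I lowered the cover shut by its handle without dropping it, tightened the bolts to their end stops in the order middle, left, right, and handed the job in at about 26 s of the 69 s limit; no verdict was returned.

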